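# Lift the lid off the candle chest and stand it in the rack

## Robot

A 7-joint arm with a two-finger parallel gripper is mounted at the origin on the work surface. World frame = base frame: x ahead of the robot, y to its left, z up, the work surface at z = 0. Lengths are in m, angles in rad, forces in N, time in s.
With the tool pointing down it reaches from about 0.4 to 0.85 m from the base axis. Payload 10.4 kg.
Tool frame: the origin (TCP) lies on the centre line of the jaws, within the pads' length; the fingertips stand 22 mm ahead of it and the grasp point (between the pads) lies 3 mm ahead of it; z points along the fingers, y is the line along which they close (so a half turn about z gives the same grasp; the last joint's range is limited). The gripper opens to 87 mm and grips with 3 to 60 N. Pads are 19 mm wide; open, the fingers measure 117 mm over their backs; the gripper's body (75 mm by 190 mm) begins 51 mm behind the grasp point.
Start: joints at [1.141, 0.332, -0.065, 1.46, 0.022, 1.35, -0.088], TCP at [0.247, -0.574, 0.245] pointing down, gripper open.
Joint ranges: [-2.6, 2.6], [-0.5, 2.12], [-1.47, 1.34], [0.16, 2.42], [-1.27, 4.41], [0.06, 2.06], [-2.6, 2.6]. Speed limits (rad/s): [2.22, 2.22, 2.79, 2.79, 3.14, 3.14, 3.14].

## Interface

Orientations are given as a unit quaternion [x, y, z, w].
In Python, from bench import r gives the robot as it stands.
- The arm moves only by the tool jog_arm, called as name(argument=value, ...), one argument or row to a line, values as JSON. Schema: {"type":"object","properties":{"plan":{"type":"string"},"grip_n":{"type":"number"},"only":{"type":"string"},"quiet":{"type":"boolean"},"lines":{"type":"string"}},"required":["plan"],"additionalProperties":false}. plan is a string of 1 to 12 rows, one to a line, with the numbers parted by spaces; each row has 5 numbers: dx, dy, dz in units of 50 mm, then a turn about the tool's z in units of 0.05 rad, then the finger opening in m; each row is the pose to reach, as a shift and turn from the pose commanded when the call began, along the tool's axes at that moment; what a row does not reach only later rows make up. A row lasts 1/10 s, in which the tool goes at most 0.05 m and 0.15 rad, less where a joint would pass 70% of its speed; a pose out of reach is approached as far as the arm can. The fingers move at their own pace and stop on an object; grip_n is the grip in N (left out, the last holds). Time passes only in rows, so rows that do not move let the fingers close. The tool returns the time, the measured TCP pose, the force, the opening and the grip force at its end. only (a regular expression) keeps the lines of the reply that match it, lines (a string "A,B") keeps lines A to B, and quiet returns only ok. Input that does not fit is refused with a message, and nothing moves.
- r.read_state(): the state, without advancing time (a new reading comes with each control period).
- r.camera(name): name is "side" or "top"; returns a dict with "img" (480x640x3 uint8, red, green, blue), "fx", "fy", "cx", "cy" (pixels), "k1" (the pictures are not rectified: a ray, as slopes to the right and down, at radius r is drawn at 1 + k1 r^2 times it, then the intrinsics apply), "pose" (4x4, takes a point from camera to world coordinates). Camera axes: x right, y down, z forward; pixel columns grow to the right and rows downward; lengths in m; the calibration is good to about 2 mm. A picture is of the moment at which its call begins. There is no depth.
- r.close_job(): hands the job in; it is judged then, once.
The state is a dict: "time": time; "joint_positions": joint angles; "joint_vel": joint speeds; "joint_torque": joint torques, N m; "ee_pos": TCP position; "eef_rot": TCP orientation; "ft_force": force on the tool from outside, world axes, zero at the start; "torque": the same for the moment, N m; "width": finger opening in m; "grip_force": force on a finger pad.
Only numpy, scipy, OpenCV 4.12 (cv2) and the standard library are available. Lean on these libraries where they do the work, as an engineer would, in place of code of your own. Each camera call takes 0.05 s, during which the arm holds its last target. There are 200 camera calls.

## Task

Take the lid off the little oak candle chest: raise it by its handle until it stands upright on its hinge pins, then lift it straight up off the pins. Carry it, still upright, to the dark wooden rack and lower it gently, hinge edge down and handle up, to the floor of the slot, midway along it, before you let go; do not disturb or knock over the other things on the table.

Things in the scene. Friction and masses are not known exactly. Their poses are not given: they have to be found in the camera images.
- lid: White wooden lid with black iron fittings, about 0.3 kg, shut on the chest at the start. Origin on the hinge line at mid width; y along the hinge line, x from handle towards hinge, z out of its upper face. Shut, its axes are the chest's; upright on the pins its x points down. No spring or catch: let go, it falls shut or, past upright, leans back on a stop about 0.4 rad past upright.
- lid_mid (a point): Centre of the lid's plate, which is 143 (x) by 190 (y) by 12 mm, spanning lid x = -149 to -6 mm. A rib under it, 18 mm behind its front edge, reaches 10 mm down into the shut chest and keeps the lid from sliding forward. Axes as the lid's.
- lid_fork (a point): Tip of the left of the lid's two black forked knuckles (lid x = 20, y = 58 mm; the other at y = -58). Each is 24 mm wide and 19 mm thick, a slot 11 mm wide straddling a pin and open towards lid +x: downwards when upright, so the lid lifts off by rising 25 mm. The lid slides outward off the pins along its own plane; inward it stops after 2 mm. Axes as the lid's.
- lid_handle (a point): Middle of the lid's round black handle bar, 12 mm thick, 130 mm long, parallel to the hinge line in the lid's plane, 187 mm from the hinge line, 32 mm clear of the lid's front edge, on two arms at y = +-60 mm. Shut: in front of the chest, 91 mm above the table; pinch it from above, fingers closing across it. It can turn in the grasp while the lid swings. Axes as the lid's.
- chest: Oak candle chest, fixed in place, with candles inside: outer 130 (x) by 190 (y) by 85 mm high, walls 10 mm. Origin at the centre of its underside; x points from its front (the handle side, facing roughly towards the robot) to its back (the hinge side), z up.
- chest_pins (a point): Midpoint between the chest's two hinge pins, on their axis, 82 mm behind the chest's centre (17 mm behind its back wall), 91 mm above the table. Steel pins 8 mm thick along the chest's y, from 45 to 82 mm either side, on brackets that leave the lid about 7 mm of play sideways. Axes as the chest's. With the lid on its pins the lid's origin lies here within about 2 mm.
- stand: Dark wooden rack, fixed: base 120 (x) by 170 (y) by 12 mm, two rails 150 mm long (along y), 14 mm thick, tops 62 mm above the table; between them one slot 32 mm wide along y, open at the top and ends. Origin at the centre of its underside, z up. The lid may stand in it either way round and lean a little (up to about 0.3 rad) on a rail.
- slot (a point): Centre of the slot's floor in the rack, 12 mm above the table and 50 mm below the rail tops. Axes as the rack's: y along the slot. With the lid standing in the slot its origin is 20 mm above this point.
- planter: Zinc planter with ivy, 110 by 160 mm and about 170 mm high with its leaves; bystander. Origin at the centre of its underside.
- lantern: Round perforated metal lantern, 124 mm across, 108 mm high; bystander. Origin at the centre of its underside.
- mug: Blue mug, 80 mm across, 90 mm high; bystander. Origin at the centre of its underside.
- jar: Amber jar with a wooden lid, 60 mm across, 75 mm high, standing between chest and rack; bystander. Origin at the centre of its underside.
- books: Two books, 140 by 200 by 40 mm together; bystander. Origin at the centre of the underside.
- candle: Cream pillar candle on a foot, 72 mm across, 63 mm high, standing behind the rack; bystander. Origin at the centre of its underside.
- trowel: Steel planting trowel with a wooden handle, 225 mm long, lying down; bystander. Origin under its middle.
- pot: Terracotta pot, 112 mm across, 105 mm high; bystander. Origin at the centre of its underside.

How it is judged:
By the outcome, as a careful person would: the job done as asked, in the order asked, and still so for the second after the job is handed in, with the robot touching nothing.
It also fails if it takes over 61 s, if anything falls off the work surface, if the arm or the gripper's body presses on something with over 40 N, if the wrist force passes 120 N, or if a joint passes its speed limit or range.

## Working session

There is one attempt and no reset: what is moved stays moved. The work goes in short steps, Python scripts to look and compute and a tool call to move; the robot and the scene stay as the last step left them, time stands still between calls to the robot, and variables do not carry over. Pictures are saved under pics/ and viewed, at most 10 in all, crops included, and the job is handed in when it is done.

```bash
ls; mkdir -p pics
```

Run:
```python
from bench import r
import cv2,pickle
for n in("side","top"):
    c=r.camera(n); cv2.imwrite(f"pics/{n}0.png",c["img"][:,:,::-1]); pickle.dump(c,open(f"pics/{n}0.pkl","wb"))
    print(n,c["fx"],c["fy"],c["cx"],c["cy"],c["k1"],c["pose"].round(3).tolist())
s=r.read_state();print(s["time"],s["ee_pos"],s["eef_rot"])
```

```text
bench.py
pics
side 435.0490469927425 435.0490469927425 314.5965079781814 239.28876316560235 0.022342773176469908 [[-0.988, -0.077, 0.132, 0.388], [-0.153, 0.477, -0.866, 1.212], [0.004, -0.876, -0.483, 0.765], [0.0, 0.0, 0.0, 1.0]]
top 504.9167972511775 504.9167972511775 314.3919522695561 238.19120333171236 0.02560227182639931 [[0.007, -0.996, 0.09, 0.442], [-1.0, -0.006, 0.013, -0.028], [-0.013, -0.09, -0.996, 1.692], [0.0, 0.0, 0.0, 1.0]]
0.1 [ 0.24718248 -0.57371682  0.24386207] [ 9.79384924e-01  2.02001992e-01 -1.27040918e-04 -5.90462013e-04]
```

View pics/side0.png

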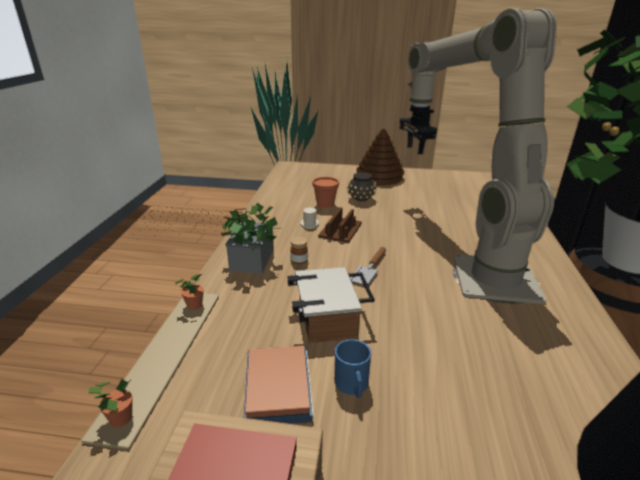

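View pics/top0.png

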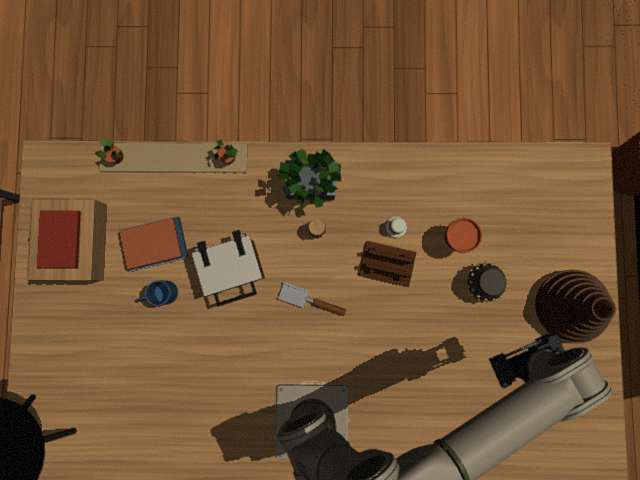

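The top view shows the chest at about (226,270), its handle at (236,297), the rack at (387,264) and the jar at (317,229). In the side view the lid is at (328,292), the handle's front edge near (368,290), and the rack at (340,226). Next I'll enlarge these.

Run:
```python
import cv2,numpy as np
t=cv2.imread("pics/top0.png");s=cv2.imread("pics/side0.png")
def c(i,x,y,w,h,k):return cv2.resize(i[y:y+h,x:x+w],None,fx=k,fy=k,interpolation=cv2.INTER_CUBIC)
a=np.hstack([c(t,185,225,80,85,5)[:300*2],c(t,350,230,80,85,5)])[:425]
cv2.imwrite("pics/c1.png",a)
b=np.hstack([c(s,285,260,100,90,5),c(s,310,195,60,90,5)])
cv2.imwrite("pics/c2.png",b)
```

```text
(no output)
```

View pics/c1.png

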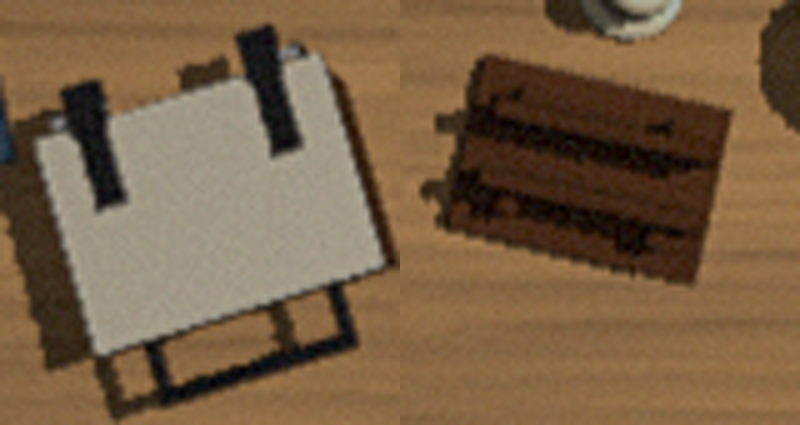

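View pics/c2.png

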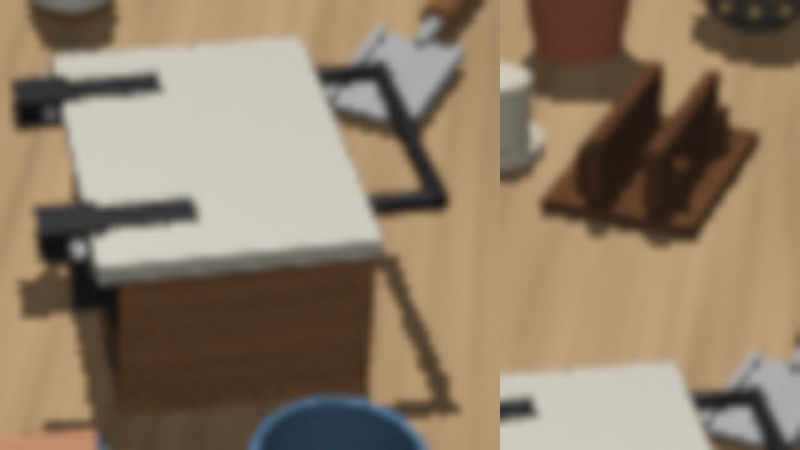

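The crops show the lid plate corners, handle ends and base corners of the rack clearly. I'll fit the poses with their heights left free.

Create geo.py:
```python
import numpy as np,pickle
from scipy.optimize import least_squares
C={n:pickle.load(open(f"pics/{n}0.pkl","rb")) for n in("side","top")}
def proj(n,P):
    c=C[n];T=np.linalg.inv(c["pose"]);q=P@T[:3,:3].T+T[:3,3];s=q[:,:2]/q[:,2:]
    s=s*(1+c["k1"]*(s**2).sum(1,keepdims=True));return s*c["fx"]+[c["cx"],c["cy"]]
def fit(x0,obs):
    def res(p):
        ca,sa=np.cos(p[3]),np.sin(p[3]);o=[]
        for n,pt,uv in obs:
            W=np.array([[ca*pt[0]-sa*pt[1]+p[0],sa*pt[0]+ca*pt[1]+p[1],pt[2]+p[2]]])
            o.append(proj(n,W)[0]-uv)
        return np.ravel(o)
    s=least_squares(res,x0,loss="soft_l1");return s.x,res(s.x).reshape(-1,2)
def px(x,y,ox,oy,k=5):return np.array([ox+(x+.5)/k-.5,oy+(y+.5)/k-.5])
```

Run:
```python
from geo import *
T=lambda x,y:px(x,y,185,225);S=lambda x,y:px(x,y,285,260)
lid=[("top",(-.149,.095,.006),T(97,355)),("top",(-.149,-.095,.006),T(388,265)),("top",(-.006,.095,.006),T(37,140)),("top",(-.006,-.095,.006),T(325,52)),
("top",(-.193,.066,0),T(165,403)),("top",(-.193,-.066,0),T(357,345)),
("side",(-.006,-.095,.006),S(55,55)),("side",(-.149,-.095,.006),S(300,38)),("side",(-.149,.095,.006),S(380,243)),("side",(-.006,.095,.006),S(97,270)),
("side",(-.193,-.066,0.004),S(382,68)),("side",(-.193,.066,0.0),S(445,203))]
p,e=fit([.55,.2,.09,.2],lid);print("lid",p.round(4));print(e.round(1).tolist())
ca,sa=np.cos(p[3]),np.sin(p[3]);print("handle",p[0]-.187*ca,p[1]-.187*sa)
T=lambda x,y:px(x-400,y,350,230);S=lambda x,y:px(x-500,y,310,195)
rack=[("top",(.06,.085,.012),T(480,55)),("top",(.06,-.085,.012),T(733,110)),("top",(-.06,-.085,.012),T(697,284)),("top",(-.06,.085,.012),T(440,228)),
("side",(.06,.085,.012),S(545,208)),("side",(-.06,.085,.006),S(697,236)),("side",(-.06,-.085,.012),S(757,133)),
("side",(.023,-.075,.062),S(657,66)),("side",(-.023,-.075,.062),S(714,73)),]
p,e=fit([.55,-.2,0,-.2],rack);print("rack",p.round(4));print(e.round(1).tolist())
from bench import r
for z,u,n in((.075,(317,227),"jar"),(.063,(397,226),"candle"),(.108,(487,283),"lantern"),(.1,(310,177),"planter")):
    s=least_squares(lambda q:proj("top",np.array([[q[0],q[1],z]]))[0]-u,[.5,0]).x;print(n,s.round(3))
```

```text
lid [0.5741 0.2934 0.0873 0.3033]
[[0.2, -0.4], [-0.2, -0.1], [-0.0, -0.7], [-0.3, -0.6], [-0.3, 0.7], [1.4, -0.1], [-0.6, 0.6], [0.1, 0.1], [0.1, -0.1], [-0.4, -0.3], [1.1, -1.1], [1.0, 1.3]]
handle 0.39559753449259943 0.23756019218365382
rack [ 0.511  -0.2479 -0.0049 -0.2049]
[[0.1, -0.1], [-0.4, -0.5], [-0.2, 0.1], [0.8, 0.4], [-0.8, -0.7], [0.2, 0.8], [0.7, 0.2], [0.0, -0.3], [0.0, 0.1]]
jar [ 0.624 -0.014]
candle [ 0.63  -0.273]
lantern [ 0.448 -0.543]
planter [0.782 0.009]
```

Create mv.py:
```python
import sys,numpy as np
from scipy.spatial.transform import Rotation as R
from bench import r
s=r.read_state();M=R.from_quat(s["eef_rot"])
def to(P,yaw=None):  # tool-frame shift to TCP world P, turn so that tool y lies along yaw
    d=M.inv().apply(np.array(P)-s["ee_pos"]);y=M.apply([0,1,0]);t=0
    if yaw is not None: t=-(yaw-np.arctan2(y[1],y[0]))
    print(d.round(4),round(t,4))
if __name__=="__main__":
    y=M.apply([0,1,0]);print("t",s["time"],"ee",s["ee_pos"].round(4),"yaw",round(np.arctan2(y[1],y[0]),4),"F",np.round(s["ft_force"],1),"w",round(s["width"],4),"grip",round(s["grip_force"],1),"q",np.round(s["joint_positions"],2))
```

Run:
```python
from geo import *
T=lambda x,y:px(x,y,185,225);S=lambda x,y:px(x,y,285,260)
lid=[("top",(-.149,.095,.006),T(97,355)),("top",(-.149,-.095,.006),T(388,265)),("top",(-.006,.095,.006),T(37,140)),("top",(-.006,-.095,.006),T(325,52)),
("top",(-.193,.066,0),T(165,403)),("top",(-.193,-.066,0),T(357,345))]
for z in(.0873,.091):
    p=least_squares(lambda q:fitres(q),[0,0]).x if 0 else None
    def res(p):
        ca,sa=np.cos(p[2]),np.sin(p[2])
        return np.ravel([proj(n,np.array([[ca*a-sa*b+p[0],sa*a+ca*b+p[1],c+z]]))[0]-uv for n,(a,b,c),uv in lid])
    print(z,least_squares(res,[.57,.29,.3]).x.round(4))
from mv import *
to([.50,-.20,.30],-.45);to([.50,.20,.30],.38);to([.395,.238,.2],.303)
```

```text
0.0873 [0.5735 0.2936 0.3013]
0.091 [0.5735 0.2929 0.3013]
[ 0.3801 -0.2433 -0.0558] -0.714
[ 0.5383 -0.6106 -0.0554] -1.544
[ 0.4569 -0.6869  0.0447] -1.467
```

The rows are not in the units I measure in: shifts go in units of 50 mm and turns go in units of 0.05 rad. I convert before sending: 0.45 m is 9, 0.3 m is 6, -1 rad is -20.

jog_arm(
  plan="1.6 -1 -0.4 -3 0.08\n3 -2 -0.8 -6 0.08\n4.6 -3 -1.1 -9 0.08\n6 -4 -1.1 -12 0.08\n7 -4.6 -1.1 -14 0.08\n7.8 -5.6 -1.1 -17 0.08\n8.4 -6.6 -1.1 -20 0.08\n9 -7.6 -1.1 -22 0.08\n9.4 -8.6 -1.1 -24 0.08\n9.8 -9.6 -1.1 -26 0.08\n10.2 -10.6 -1.1 -28 0.08\n10.4 -11.6 -1.1 -29.34 0.08",
  grip_n=10,
)

```text
time: 1.3
ee_pos: [0.4787, -0.0333, 0.2965]
eef_rot: [0.591, 0.807, -0.0, 0.0]
ft_force: [0.6, 0.2, 0.4]
width: 0.0803
grip_force: 0.0
```

Run:
```python
from mv import *
print(s["ee_pos"],s["time"])
to([.3955,.2375,.2],.302)
```

```text
[ 0.4786963  -0.03327034  0.29645359] 1.3
[0.2833 0.0025 0.0964] 0.005
```

Scaled: 0.283 m is 5.66, 0.27 m is 5.4.

jog_arm(
  plan="1 0 0 0 0.08\n2 0 0.4 0 0.08\n3 0 0.8 0 0.08\n4 0 1.2 0 0.08\n4.8 0 1.6 0 0.08\n5.4 0 1.8 0 0.08\n5.66 0.05 1.9 0 0.08\n5.66 0.05 1.9 0 0.08\n5.66 0.05 1.9 0 0.08\n5.66 0.05 1.9 0 0.08",
)

```text
time: 2.3
ee_pos: [0.3973, 0.2344, 0.2018]
eef_rot: [0.593, 0.805, -0.0, 0.0]
ft_force: [0.2, -0.5, 0.6]
width: 0.0802
grip_force: 0.0
```

Run:
```python
from mv import *
print(s["ee_pos"],s["time"])
to([.3955,.2375,.15],.302);to([.3955,.2375,.094],.302)
import cv2,pickle
import numpy as np
a=r.camera("top")["img"][:,:,::-1];b=r.camera("side")["img"][:,:,::-1]
k=lambda i,x,y:cv2.resize(i[y:y+100,x:x+100],None,fx=4,fy=4,interpolation=cv2.INTER_CUBIC)
cv2.imwrite("pics/d.png",np.hstack([k(a,185,225),k(b,290,215)]))
```

```text
[0.39734858 0.23435973 0.20179791] 2.3
[ 0.0036 -0.0008  0.0518] -0.0009
[ 0.0036 -0.0009  0.1078] -0.0009
```

View pics/d.png

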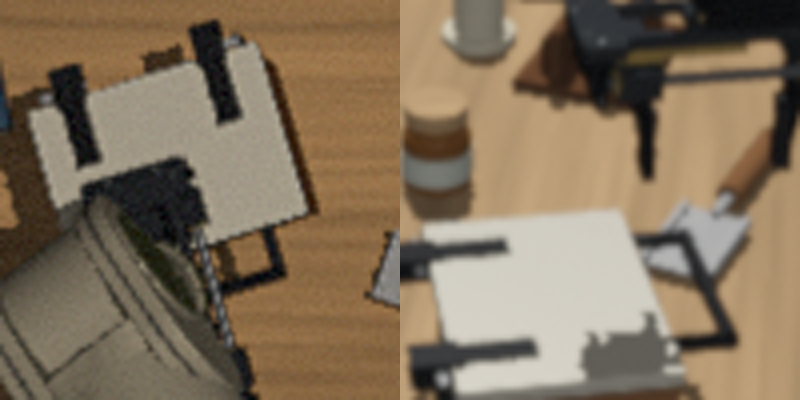

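jog_arm(
  plan="0.072 -0.016 0.2 0 0.032\n0.072 -0.016 0.4 0 0.032\n0.072 -0.016 0.7 0 0.032\n0.072 -0.016 1 0 0.032\n0.072 -0.016 1.3 0 0.032\n0.072 -0.016 1.6 0 0.032\n0.072 -0.016 1.8 0 0.032\n0.072 -0.016 2 0 0.032\n0.072 -0.016 2.12 0 0.032\n0.072 -0.016 2.12 0 0.032\n0.072 -0.016 2.12 0 0.032",
  grip_n=3,
)

```text
time: 3.5
ee_pos: [0.3951, 0.2389, 0.0958]
eef_rot: [0.592, 0.806, 0.0, 0.0]
ft_force: [1.2, 0.5, 0.1]
width: 0.0322
grip_force: 0.0
```

Run:
```python
from mv import *
to([.3955,.2375,.094],.302)
import cv2
a=r.camera("side")["img"][:,:,::-1]
cv2.imwrite("pics/e.png",cv2.resize(a[240:340,290:410],None,fx=5,fy=5,interpolation=cv2.INTER_CUBIC))
```

```text
[-0.0015 -0.      0.0018] 0.0011
```

View pics/e.png

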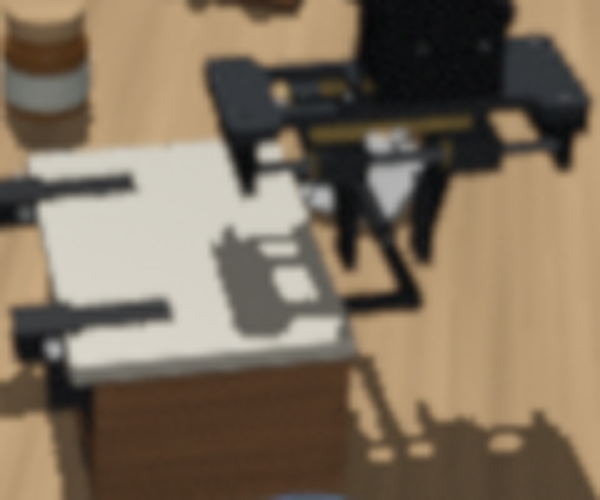

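The bar passes between the two fingers, at about (350,235) and (425,235), and is well centred. Next I'll close gently.

```bash
python3 mv.py
```

```text
t 3.55 ee [0.3952 0.2389 0.096 ] yaw 0.303 F [-0.3 -0.2  0.2] w 0.0323 grip 0.0 q [ 0.23  0.24 -0.94  2.01  0.23  1.   -0.52]
```

jog_arm(
  plan="0 0 0.02 0 0.02\n0 0 0.02 0 0.012\n0 0 0.02 0 0.008\n0 0 0.02 0 0.005\n0 0 0.02 0 0.005\n0 0 0.02 0 0.005",
  grip_n=4,
)

```text
time: 4.15
ee_pos: [0.3951, 0.2388, 0.0947]
eef_rot: [0.592, 0.806, 0.0, 0.0]
ft_force: [0.8, 1.1, 1.8]
width: 0.0118
grip_force: 4.0
```

```bash
python3 mv.py
```

```text
t 4.15 ee [0.3951 0.2388 0.0947] yaw 0.3029 F [0.8 1.1 1.8] w 0.0118 grip 4.0 q [ 0.23  0.24 -0.94  2.01  0.23  1.   -0.52]
```

Scaled: -0.0996 m is -1.992, -0.0883 m is -1.766.

jog_arm(
  plan="0 0 0 0 0.005\n0 0 -0.14 0 0.005\n0 0 -0.26 0 0.005\n0 0.02 -0.52 0 0.005\n0 0.06 -0.78 0 0.005\n0 0.12 -1.04 0 0.005\n0 0.206 -1.286 0 0.005\n0 0.306 -1.53 0 0.005\n0 0.42 -1.766 0 0.005\n0 0.552 -1.992 0 0.005\n0 0.552 -1.992 0 0.005\n0 0.552 -1.992 0 0.005",
  grip_n=12,
)

```text
time: 5.35
ee_pos: [0.4215, 0.2471, 0.1941]
eef_rot: [0.592, 0.806, 0.0, -0.0]
ft_force: [1.7, 0.7, -3.6]
width: 0.0117
grip_force: 12.0
```

```bash
python3 mv.py
```

```text
t 5.35 ee [0.4215 0.2471 0.1941] yaw 0.3029 F [ 1.7  0.7 -3.6] w 0.0117 grip 12.0 q [ 0.27  0.17 -0.96  1.84  0.14  1.21 -0.43]
```

jog_arm(
  plan="0 0.146 -0.218 0 0.005\n0 0.308 -0.424 0 0.005\n0 0.484 -0.62 0 0.005\n0 0.672 -0.802 0 0.005\n0 0.872 -0.97 0 0.005\n0 1.086 -1.126 0 0.005\n0 1.308 -1.264 0 0.005\n0 1.54 -1.388 0 0.005\n0 1.78 -1.494 0 0.005\n0 2.026 -1.584 0 0.005\n0 2.026 -1.584 0 0.005\n0 2.026 -1.584 0 0.005",
)

```text
time: 6.55
ee_pos: [0.5174, 0.2772, 0.273]
eef_rot: [0.592, 0.806, -0.0, -0.0]
ft_force: [-1.6, -0.4, 2.9]
width: 0.0116
grip_force: 12.0
```

```bash
python3 mv.py
```

```text
t 6.55 ee [0.5174 0.2772 0.273 ] yaw 0.3034 F [-1.6 -0.4  2.9] w 0.0116 grip 12.0 q [ 0.14  0.36 -0.91  1.49  0.29  1.43 -0.47]
```

jog_arm(
  plan="0 0.252 -0.084 0 0.005\n0 0.51 -0.146 0 0.005\n0 0.77 -0.184 0 0.005\n0 0.97 -0.202 0 0.005\n0 1.09 -0.204 0 0.005\n0 1.162 -0.204 0 0.005\n0 1.162 -0.204 0 0.005\n0 1.162 -0.204 0 0.005",
)

```text
time: 7.35
ee_pos: [0.573, 0.2945, 0.2833]
eef_rot: [0.592, 0.806, -0.0, -0.0]
ft_force: [-0.5, 0.4, -1.7]
width: 0.0113
grip_force: 12.0
```

```bash
python3 mv.py;python3 - <<'E'
import cv2,numpy as np
from bench import r
a=r.camera("side");b=r.camera("top")
import pickle;pickle.dump((a,b),open("pics/f.pkl","wb"))
cv2.imwrite("pics/f.png",np.hstack([cv2.resize(a["img"][200:350,265:385,::-1],None,fx=4,fy=4,interpolation=cv2.INTER_CUBIC)]))
E
```

```text
t 7.35 ee [0.573  0.2945 0.2833] yaw 0.3033 F [-0.5  0.4 -1.7] w 0.0113 grip 12.0 q [ 0.05  0.49 -0.87  1.31  0.37  1.51 -0.48]
```

View pics/f.png

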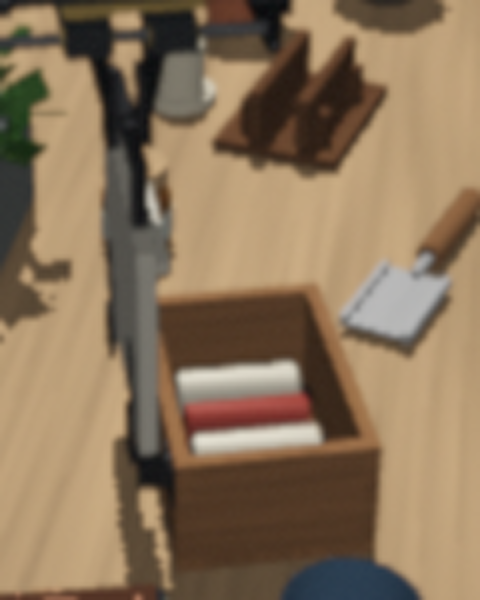

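The lid stands upright, its edge at column ~148 and its foot on the pins near (155,465), so I'll lift it straight up.

Scaled: -0.07 m is -1.4, -0.068 m is -1.36.

jog_arm(
  plan="0 0 0 0 0.005\n0 0 0 0 0.005\n0 0 -0.1 0 0.005\n0 0 -0.2 0 0.005\n0 0 -0.32 0 0.005\n0 0 -0.46 0 0.005\n0 0 -0.6 0 0.005\n0 0 -0.8 0 0.005\n0 0 -1 0 0.005\n0 0 -1.2 0 0.005\n0 0 -1.36 0 0.005\n0 0 -1.4 0 0.005",
  grip_n=15,
)

```text
time: 8.65
ee_pos: [0.5735, 0.2949, 0.3549]
eef_rot: [0.592, 0.806, 0.001, 0.0]
ft_force: [0.0, -0.1, -3.1]
width: 0.0114
grip_force: 15.0
```

Run:
```python
from mv import *
print(s["ft_force"],s["ee_pos"],s["width"])
to([.511,-.248,.353],-.205)
```

```text
[ 0.01723792 -0.08882952 -3.0728128 ] [0.57351216 0.29487198 0.35492387] 0.011416095279926295
[-0.4995 -0.2217  0.0014] 0.508
```

Scaled: -0.24 m is -4.8, -0.22 m is -4.4, 0.24 rad is 4.8.

jog_arm(
  plan="-0.1 -0.04 0 0 0.005\n-0.3 -0.12 0 0.2 0.005\n-0.6 -0.26 0 0.6 0.005\n-1 -0.44 0 1 0.005\n-1.4 -0.62 0 1.4 0.005\n-1.9 -0.84 0 2 0.005\n-2.4 -1.06 0 2.4 0.005\n-2.9 -1.28 0 3 0.005\n-3.4 -1.5 0 3.4 0.005\n-3.9 -1.72 0 4 0.005\n-4.4 -1.96 0 4.4 0.005\n-4.8 -2.14 0 4.8 0.005",
)

```text
time: 9.85
ee_pos: [0.5421, 0.0306, 0.3532]
eef_rot: [0.686, 0.728, -0.001, 0.0]
ft_force: [1.2, -0.8, -4.4]
width: 0.0113
grip_force: 15.0
```

Run:
```python
from mv import *
print(s["ft_force"],s["ee_pos"],s["joint_positions"].round(2))
to([.511,-.248,.353],-.205)
```

```text
[ 1.15859303 -0.79767712 -4.41358717] [0.54208144 0.03060218 0.35316625] [ 0.55  0.19 -0.79  1.46  0.14  1.55 -0.18]
[-0.2763 -0.0475  0.0005] 0.2642
```

jog_arm(
  plan="-0.4 -0.06 0 0.4 0.005\n-1 -0.18 0 1 0.005\n-1.6 -0.28 0 1.6 0.005\n-2.2 -0.38 0 2.2 0.005\n-2.8 -0.48 0 2.8 0.005\n-3.4 -0.58 0 3.4 0.005\n-4 -0.68 0 4 0.005\n-4.5 -0.76 0 4.4 0.005\n-4.9 -0.84 0 4.8 0.005\n-5.2 -0.88 0 5 0.005\n-5.4 -0.92 0 5.2 0.005\n-5.52 -0.95 0 5.28 0.005",
)

```text
time: 11.05
ee_pos: [0.5129, -0.2452, 0.3535]
eef_rot: [0.775, 0.633, 0.0, -0.0]
ft_force: [-0.4, -0.1, -4.4]
width: 0.0111
grip_force: 15.0
```

jog_arm(
  plan="0 0 0 0 0.005\n0 0 0 0 0.005\n0 0 0 0 0.005\n0 0 0 0 0.005\n0 0 0 0 0.005",
)

```text
time: 11.55
ee_pos: [0.513, -0.2445, 0.3537]
eef_rot: [0.774, 0.633, 0.0, 0.0]
ft_force: [0.6, -0.1, -4.9]
width: 0.0113
grip_force: 15.0
```

Run:
```python
from mv import *
print(s["ft_force"],s["ee_pos"],s["joint_positions"].round(2))
to([.511,-.248,.353],-.205)
import cv2,pickle
a=r.camera("side");b=r.camera("top");pickle.dump((a,b),open("pics/g.pkl","wb"))
k=lambda i,x,y:cv2.resize(i["img"][y:y+120,x:x+80,::-1],None,fx=5,fy=5,interpolation=cv2.INTER_CUBIC)
cv2.imwrite("pics/g.png",np.hstack([k(a,300,140),k(b,350,200)]))
```

```text
[ 0.64874735 -0.0889572  -4.88730751] [ 0.51295129 -0.2444745   0.35371942] [ 0.85  0.22 -0.58  1.41  0.12  1.55  0.08]
[-0.0038 -0.0012  0.0007] 0.0047
```

View pics/g.png

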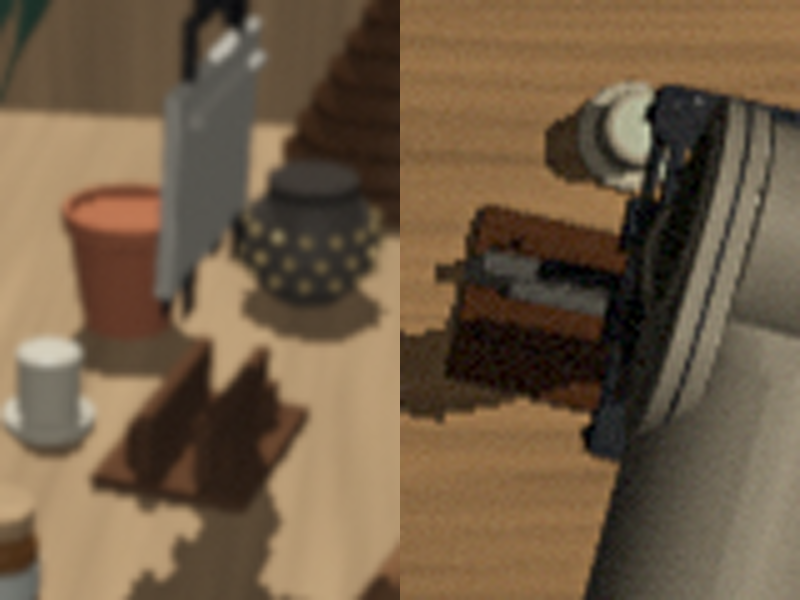

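The lid hangs above the rack, and its near side edge runs from about (168,95) to (160,297) in the side crop. I'll compare that with a projected vertical edge.

Run:
```python
from geo import *
y=-.202;ca,sa=np.cos(y),np.sin(y);g=np.array([.513,-.2445,.3507])
def W(lx,ly,lz,t): # lid pt; tilt t about handle bar (positive: bottom toward rack +x)
    d=lx+.187; a=d*np.sin(t)+lz*np.cos(t); h=-d*np.cos(t)+lz*np.sin(t)
    return g+np.array([ca*a-sa*ly,sa*a+ca*ly,h])
for t in(-.05,0,.05):
    P=np.array([W(lx,ly,lz,t) for lx,ly,lz in[(-.149,.095,.006),(-.006,.095,.006),(-.149,.095,-.006),(-.006,.095,-.006),(.02,.070,.0095),(.02,.046,-.0095),(-.149,-.095,-.006)]])
    print(t,"side",((proj("side",P)-[300,140])*5+2).round(0).tolist());
    print("   top",((proj("top",P)-[350,200])*5+[402,2]).round(0).tolist())
# slot, rail tops
p=[.511,-.248,0,-.205];c2,s2=np.cos(p[3]),np.sin(p[3])
for z0 in(0,-.005):
    P=np.array([[c2*a-s2*b+p[0],s2*a+c2*b+p[1],z+z0] for a,b,z in[(-.016,.075,.062),(.016,.075,.062),(-.016,-.075,.062),(.016,-.075,.062),(.06,.085,.012),(-.06,.085,.012)]])
    print("slot side",((proj("side",P)-[300,140])*5+2).round(0).tolist(),"top",((proj("top",P)-[350,200])*5+[402,2]).round(0).tolist())
import cv2,pickle
a,b=pickle.load(open("pics/g.pkl","rb"))
k=lambda i,x,y,w,h,f:cv2.resize(i["img"][y:y+h,x:x+w,::-1],None,fx=f,fy=f,interpolation=cv2.INTER_CUBIC)
cv2.imwrite("pics/h.png",np.hstack([k(a,324,150,40,60,10),k(b,360,240,40,60,10)]))
```

```text
-0.05 side [[166.0, 91.0], [171.0, 294.0], [184.0, 92.0], [188.0, 296.0], [178.0, 315.0], [214.0, 305.0], [265.0, 13.0]]
   top [[485.0, 249.0], [461.0, 277.0], [480.0, 271.0], [457.0, 296.0], [498.0, 284.0], [531.0, 323.0], [824.0, 343.0]]
0 side [[164.0, 90.0], [159.0, 292.0], [181.0, 92.0], [175.0, 295.0], [164.0, 313.0], [200.0, 304.0], [262.0, 14.0]]
   top [[485.0, 246.0], [464.0, 262.0], [481.0, 267.0], [460.0, 282.0], [502.0, 268.0], [534.0, 306.0], [825.0, 340.0]]
0.05 side [[161.0, 89.0], [146.0, 290.0], [178.0, 92.0], [163.0, 293.0], [150.0, 309.0], [186.0, 302.0], [260.0, 14.0]]
   top [[486.0, 242.0], [467.0, 248.0], [482.0, 264.0], [463.0, 267.0], [505.0, 251.0], [537.0, 290.0], [825.0, 336.0]]
slot side [[196.0, 424.0], [154.0, 416.0], [256.0, 341.0], [216.0, 335.0], [91.0, 473.0], [248.0, 502.0]] top [[479.0, 315.0], [489.0, 267.0], [709.0, 364.0], [718.0, 316.0], [481.0, 204.0], [445.0, 380.0]]
slot side [[196.0, 430.0], [154.0, 423.0], [255.0, 347.0], [216.0, 341.0], [91.0, 479.0], [248.0, 508.0]] top [[479.0, 315.0], [489.0, 267.0], [707.0, 364.0], [717.0, 316.0], [480.0, 204.0], [444.0, 380.0]]
```

View pics/h.png

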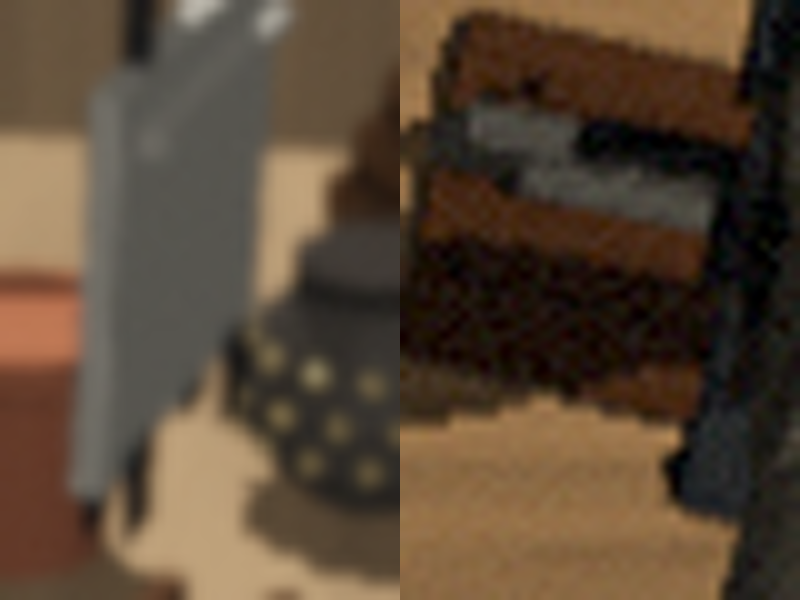

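The lid hangs within about 0.03 rad of vertical and is nearly over the slot. I'll correct by a few mm and lower into the rails' mouth, then check.

jog_arm(
  plan="-0.076 -0.04 0.1 0.08 0.005\n-0.076 -0.04 0.3 0.08 0.005\n-0.076 -0.04 0.56 0.08 0.005\n-0.076 -0.04 0.8 0.08 0.005\n-0.076 -0.04 1 0.08 0.005\n-0.076 -0.04 1.16 0.08 0.005\n-0.076 -0.04 1.3 0.08 0.005\n-0.076 -0.04 1.44 0.08 0.005\n-0.076 -0.04 1.48 0.08 0.005\n-0.076 -0.04 1.48 0.08 0.005\n-0.076 -0.04 1.48 0.08 0.005",
)

```text
time: 12.75
ee_pos: [0.5103, -0.2482, 0.28]
eef_rot: [0.776, 0.631, 0.0, 0.0]
ft_force: [-0.3, 0.2, -4.0]
width: 0.0116
grip_force: 15.0
```

```bash
python3 mv.py
```

Run:
```python
import cv2,pickle,numpy as np
from bench import r
a=r.camera("side");b=r.camera("top");pickle.dump((a,b),open("pics/i.pkl","wb"))
k=lambda i,x,y,w,h,f:cv2.resize(i["img"][y:y+h,x:x+w,::-1],None,fx=f,fy=f,interpolation=cv2.INTER_CUBIC)
cv2.imwrite("pics/i.png",np.hstack([k(a,310,165,60,85,7),k(b,350,230,50,85,7)]))
```

```text
t 12.75 ee [ 0.5103 -0.2482  0.28  ] yaw -0.205 F [-0.3  0.2 -4. ] w 0.0116 grip 15.0 q [ 0.86  0.24 -0.58  1.54  0.13  1.4   0.07]
```

View pics/i.png

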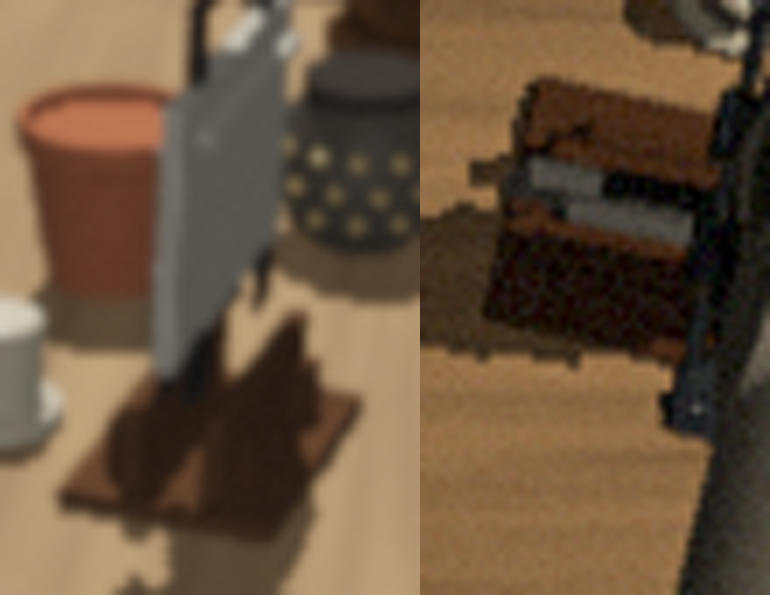

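The side crop shows the near fork tip at about (185,390), just above the slot mouth. The plate's near edge runs from (163,110) to (155,375). I'll compare these with the rack's own projection.

Run:
```python
from geo import *
y=-.205;ca,sa=np.cos(y),np.sin(y)
def W(pts):return np.array([[.511+ca*a-sa*b,-.248+sa*a+ca*b,z] for a,b,z in pts])
S=lambda P:((proj("side",P)-[310,165])*7+3).round(0).tolist()
T=lambda P:((proj("top",P)-[350,230])*7+[423,3]).round(0).tolist()
for dz in(0,-.004):
  print("plate",S(W([(.006,.095,.239+dz),(.006,.095,.096+dz),(-.006,.095,.239+dz),(-.006,.095,.096+dz)])),"fork",S(W([(.0095,.07,.07+dz),(-.0095,.07,.07+dz),(-.0095,.046,.07+dz)])))
print("plate top",T(W([(.006,.095,.239),(-.006,.095,.239)])),"rib top",T(W([(-.016,.08,.221)])))
print("slot mouth",S(W([(.016,.075,.062),(-.016,.075,.062),(.03,.075,.062),(-.03,.075,.062)])),"base",S(W([(.06,.085,.012),(-.06,.085,.012),(-.06,-.085,.012)])),T(W([(.06,.085,.012),(-.06,.085,.012)])))
```

```text
plate [[160.0, 98.0], [153.0, 367.0], [184.0, 102.0], [176.0, 371.0]] fork [[161.0, 392.0], [196.0, 398.0], [211.0, 379.0]]
plate [[160.0, 106.0], [153.0, 375.0], [184.0, 110.0], [176.0, 378.0]] fork [[161.0, 399.0], [196.0, 405.0], [210.0, 386.0]]
plate top [[532.0, 151.0], [526.0, 180.0]] rib top [[553.0, 213.0]]
slot mouth [[145.0, 408.0], [205.0, 418.0], [120.0, 404.0], [231.0, 423.0]] base [[58.0, 488.0], [278.0, 528.0], [365.0, 390.0]] [[534.0, 75.0], [483.0, 322.0]]
```

It is aligned to about 1 mm, so I'll go on down into the slot.

jog_arm(
  plan="0 0 0.1 0 0.005\n0 0 0.2 0 0.005\n0 0 0.32 0 0.005\n0 0 0.44 0 0.005\n0 0 0.56 0 0.005\n0 0 0.68 0 0.005\n0 0 0.8 0 0.005\n0 0 0.9 0 0.005\n0 0 0.98 0 0.005\n0 0 1.04 0 0.005\n0 0 1.04 0 0.005\n0 0 1.04 0 0.005",
)

```text
time: 14.05
ee_pos: [0.5102, -0.2482, 0.2278]
eef_rot: [0.776, 0.631, 0.0, 0.0]
ft_force: [-0.0, -0.4, -3.8]
width: 0.0113
grip_force: 15.0
```

```bash
python3 mv.py
```

```text
t 14.05 ee [ 0.5102 -0.2482  0.2278] yaw -0.205 F [-0.  -0.4 -3.8] w 0.0113 grip 15.0 q [ 0.86  0.27 -0.57  1.62  0.15  1.3   0.06]
```

jog_arm(
  plan="0 0 0.02 0 0.005\n0 0 0.04 0 0.005\n0 0 0.06 0 0.005\n0 0 0.08 0 0.005\n0 0 0.08 0 0.005",
)

```text
time: 14.55
ee_pos: [0.5117, -0.2487, 0.2261]
eef_rot: [0.776, 0.631, 0.001, 0.002]
ft_force: [-0.4, 0.0, 11.3]
width: 0.0113
grip_force: 15.0
```

```bash
python3 mv.py
```

```text
t 14.55 ee [ 0.5117 -0.2487  0.2261] yaw -0.205 F [-0.4  0.  11.3] w 0.0113 grip 15.0 q [ 0.86  0.27 -0.57  1.62  0.15  1.29  0.05]
```

jog_arm(
  plan="0 0 0.02 0 0.005\n0 0 0.04 0 0.005\n0 0 0.04 0 0.005",
)

```text
time: 14.85
ee_pos: [0.5129, -0.249, 0.2259]
eef_rot: [0.776, 0.631, 0.002, 0.004]
ft_force: [1.0, -0.8, 19.0]
width: 0.0117
grip_force: 15.0
```

```bash
python3 mv.py
```

```text
t 14.85 ee [ 0.5129 -0.249   0.2259] yaw -0.2049 F [ 1.  -0.8 19. ] w 0.0117 grip 15.0 q [ 0.86  0.27 -0.57  1.62  0.15  1.29  0.05]
```

The floor of the slot is reached, with the push at 19 N. I'll relax it, then open slowly.

jog_arm(
  plan="0 0 -0.02 0 0.005\n0 0 -0.04 0 0.005\n0 0 -0.06 0 0.005\n0 0 -0.07 0 0.005\n0 0 -0.07 0 0.005\n0 0 -0.07 0 0.005",
  grip_n=8,
)

```text
time: 15.45
ee_pos: [0.5106, -0.2485, 0.2258]
eef_rot: [0.776, 0.631, 0.0, 0.001]
ft_force: [-0.3, -0.7, 8.5]
width: 0.0116
grip_force: 8.0
```

```bash
python3 mv.py
```

```text
t 15.45 ee [ 0.5106 -0.2485  0.2258] yaw -0.2051 F [-0.3 -0.7  8.5] w 0.0116 grip 8.0 q [ 0.86  0.27 -0.57  1.62  0.15  1.3   0.06]
```

The rows are not in the units I measure in: shifts go in units of 50 mm and turns go in units of 0.05 rad. I convert before sending: -0.002 m is -0.04, -0.001 m is -0.02.

jog_arm(
  plan="0 0 -0.02 0 0.005\n0 0 -0.04 0 0.005\n0 0 -0.04 0 0.005\n0 0 -0.04 0 0.005",
  grip_n=4,
)

```text
time: 15.85
ee_pos: [0.5097, -0.248, 0.2264]
eef_rot: [0.776, 0.631, -0.0, -0.001]
ft_force: [-0.2, 0.3, -3.8]
width: 0.0116
grip_force: 4.0
```

```bash
python3 mv.py
```

```text
t 15.85 ee [ 0.5097 -0.248   0.2264] yaw -0.205 F [-0.2  0.3 -3.8] w 0.0116 grip 4.0 q [ 0.86  0.27 -0.57  1.62  0.15  1.3   0.06]
```

jog_arm(
  plan="0 0 0 0 0.013\n0 0 0 0 0.014\n0 0 0 0 0.016\n0 0 0 0 0.018\n0 0 0 0 0.02\n0 0 0 0 0.024\n0 0 0 0 0.024",
)

```text
time: 16.55
ee_pos: [0.5101, -0.2482, 0.2271]
eef_rot: [0.776, 0.631, -0.0, 0.0]
ft_force: [-0.3, 0.1, 0.4]
width: 0.0232
grip_force: 0.0
```

```bash
python3 mv.py
```

```text
t 16.55 ee [ 0.5101 -0.2482  0.2271] yaw -0.205 F [-0.3  0.1  0.4] w 0.0232 grip 0.0 q [ 0.86  0.27 -0.57  1.62  0.15  1.3   0.06]
```

jog_arm(
  plan="0 0 0 0 0.03\n0 0 0 0 0.04\n0 0 0 0 0.05\n0 0 0 0 0.06\n0 0 0 0 0.06",
)

```text
time: 17.05
ee_pos: [0.5101, -0.2482, 0.2271]
eef_rot: [0.776, 0.631, -0.0, 0.0]
ft_force: [0.4, 0.4, 0.3]
width: 0.0543
grip_force: 0.0
```

jog_arm(
  plan="0 0 -0.1 0 0.06\n0 0 -0.3 0 0.06\n0 0 -0.6 0 0.06\n0 0 -1 0 0.06\n0 0 -1.4 0 0.06\n0 0 -1.8 0 0.06\n0 0 -2.4 0 0.06\n0 0 -3 0 0.06\n0 0 -3.6 0 0.06\n0 0 -4 0 0.06\n0 0 -4 0 0.06",
)

```text
time: 18.15
ee_pos: [0.5107, -0.248, 0.4315]
eef_rot: [0.776, 0.631, 0.001, 0.003]
ft_force: [0.8, 0.2, -0.3]
width: 0.0599
grip_force: 0.0
```

```bash
python3 mv.py
```

Run:
```python
from geo import *
import cv2,pickle
from bench import r
a=r.camera("side");b=r.camera("top");pickle.dump((a,b),open("pics/k.pkl","wb"))
g=a["img"].astype(int)
# lid pixels: bright grey, low saturation, around the rack
def lidpx(im,x0,y0,x1,y1):
    c=im[y0:y1,x0:x1].astype(int);m=((c.max(2)-c.min(2))<22)&(c.mean(2)>65);return m
m=lidpx(a["img"],320,160,375,245)
for y in range(0,85,6):
    xs=np.where(m[y])[0]; print(y+160,(xs[[0,-1]]+320).tolist() if len(xs) else None,end=" ")
y=-.205;ca,sa=np.cos(y),np.sin(y)
def W(pts):return np.array([[.511+ca*a-sa*b,-.248+sa*a+ca*b,z] for a,b,z in pts])
print("\nexp",proj("side",W([(.006,.095,.181),(.006,.095,.07),(-.006,-.095,.181),(-.006,-.095,.04),(0,.065,.219),(0,-.065,.219)])).round(1).tolist())
```

```text
t 18.15 ee [ 0.5107 -0.248   0.4315] yaw -0.2048 F [ 0.8  0.2 -0.3] w 0.0599 grip 0.0 q [ 0.84  0.22 -0.58  1.24  0.12  1.7   0.08]
160 None 166 None 172 None 178 [348, 349] 184 [343, 352] 190 [338, 350] 196 [333, 349] 202 [333, 349] 208 [332, 348] 214 [332, 346] 220 [332, 341] 226 [332, 337] 232 None 238 None 244 None 
exp [[332.0, 194.6], [331.3, 223.7], [351.1, 176.6], [349.5, 210.6], [336.7, 181.4], [347.7, 169.3]]
```

The measured lid edge (333,196)→(332,226) matches the expected upright standing pose. The robot is clear, so I'll check the bystanders and hand in.

Run:
```python
import pickle,numpy as np
from bench import r
a,_=pickle.load(open("pics/k.pkl","rb"));o=pickle.load(open("pics/side0.pkl","rb"))
d=np.abs(a["img"].astype(int)-o["img"]).max(2)>40
for n,(x,y,w,h) in dict(candle=(300,206,18,24),jar=(290,238,20,32),planter=(222,200,60,75),mug=(333,340,40,55),books=(245,345,70,75),trowel=(358,248,30,38),lantern=(352,172,26,30),pot=(312,178,20,28),chest=(308,318,50,22)).items(): print(n,d[y:y+h,x:x+w].mean().round(3),end=" ")
print(r.close_job())
```

```text
candle 0.0 jar 0.0 planter 0.0 mug 0.018 books 0.01 trowel 0.318 lantern 0.0 pot 0.0 chest 0.0 the job is handed in; nothing more can be done
None
```

The lid is standing upright in the rack slot, hinge edge down and handle up, about midway along, and I handed the job in at about 18 s with the gripper clear. No bystander looked disturbed in the before-and-after comparison; the trowel's patch did change, probably from the lid handle and shadows leaving it, though the trowel itself wasn't checked at the end.

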